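# Sort the reconditioned hand tools into their trays

### The arm

A 7-joint arm with a two-finger parallel gripper is mounted at the origin on the work surface. World frame = base frame: x ahead of the robot, y to its left, z up, the work surface at z = 0. Lengths are in m, angles in rad, forces in N, time in s.
With the tool pointing down it reaches from about 0.425 to 0.925 m from the base axis. Payload 6.8 kg.
Tool frame: the origin (TCP) lies on the centre line of the jaws, within the pads' length; the fingertips stand ahead of it and the grasp point (between the pads) lies 11 mm behind it (r.tcp_to_tips is the z of the fingertips in the tool frame, in m); z points along the fingers, y is the line along which they close (so a half turn about z gives the same grasp; the last joint's range is limited). The gripper opens to 85 mm and grips with 20 to 120 N. Pads are 22 mm wide; open, the fingers measure 114 mm over their backs; the gripper's body (76 mm by 85 mm) begins 54 mm behind the grasp point. The pads swing forward as they close: fully open they stand 13 mm farther back than shut.
Start: joints at [1.029, 0.477, 0.022, 1.555, -0.011, 1.109, -0.083], TCP at [0.284, -0.612, 0.239] pointing down, gripper open.
Joint ranges: [-2.96, 2.96], [-0.34, 2.1], [-1.41, 1.46], [0.24, 2.44], [-1.37, 4.51], [0.17, 1.92], [-2.96, 2.96]. Speed limits (rad/s): [2.39, 2.39, 3.14, 3.14, 3.14, 3.14, 3.14].

### API

Orientations are given as a rotation vector (axis times angle).
In Python, from bench import r, optics gives the robot as it stands.
- The arm moves only by the shell command python3 -m creep 'ROWS' [FORCE]. ROWS is a JSON object whose one key "rows" holds a list of rows, each a list of 7 numbers: the shift along the tool's x, y, z in units of 25 mm (1.0 is 25 mm), then the turn, a rotation vector about the tool's x, y, z in units of 8 degrees (1.0 is 8 degrees), then the finger opening in mm, from 0 to 85.4. A call has 1 to 10 rows; each row is the pose to reach, as a shift and turn from the pose commanded when the call began, along the tool's axes at that moment; what a row does not reach only later rows make up. A row lasts 1/8 s, in which the tool goes at most 62.5 mm and 10.7 degrees, less where a joint would pass 70% of its speed; a pose out of reach is approached as far as the arm can. A call with a gripper value outside its range is refused whole. The fingers move at their own pace and stop on an object; FORCE is the grip in N (left out, the last holds). Time passes only in rows, so rows that repeat a pose let the fingers close. It gives the time, the measured TCP pose, the force, the opening and the grip force at its end, in the units of the state.
- r.get_obs(): the state, without advancing time (a new reading comes with each control period).
- optics.grab_frame(name): name is "scene" or "top"; returns a dict with "color" (384x512x3 uint8, blue, green, red), "K" (3x3 intrinsics, pixels), "R" (3x3) and "t" (3): a world point X has camera coordinates R X + t. Camera axes: x right, y down, z forward; pixel columns grow to the right and rows downward; lengths in m; the calibration is good to about 2 mm. A picture is of the moment at which its call begins. There is no depth.
- r.hand_in(): hands the job in; it is judged then, once.
The state is a dict: "clock": time; "joints": joint angles; "qvel": joint speeds; "tau": joint torques, N m; "tcp_pos": TCP position; "orientation": TCP orientation; "contact_force": force on the tool from outside, world axes, zero at the start; "moment": the same for the moment, N m; "grip_width": finger opening in m; "gripper_force": force on a finger pad.
Only numpy, scipy, OpenCV 4.12 (cv2) and the standard library are available. Lean on these libraries where they do the work, as an engineer would, in place of code of your own. Each camera call takes 0.05 s, during which the arm holds its last target. There are 200 camera calls.

### The job

Put away the four tools lying loose on the bench between the trays: lay the whole chisel, the screwdriver and the adjustable spanner each in the white tray that already holds a tool of its kind, lengthwise beside that one and flat on the tray's bottom. The chisel with the snapped blade is no good any more: put it in the steel scrap pan instead.

Things in the scene. Friction and masses are not known exactly. Their poses are not given: they have to be found in the camera images.
- chisel: The whole chisel: 155 mm long, pale wooden handle of eight flats (26 mm across flats, x = -77 to +13 mm) with a steel cap, brass ferrule, then a flat blade 19 x 4 mm, up to x = +77. About 0.1 kg. Origin: on its long axis at mid length, 13 mm above what it lies on, on whichever flat; x points to the cutting edge. Balances, and is best gripped, on the handle about x = -15 mm.
- screwdriver: Screwdriver, 155 mm long: black plastic handle of eight flats (26 mm across flats, x = -77 to -5 mm), 19 mm collar to +8, round 6 mm steel shaft to the flat tip at x = +77. About 0.08 kg. Origin: on its long axis at mid length, 13 mm above what it lies on, on whichever flat; x points to the tip. Grip the handle at about x = -30 mm.
- spanner: Adjustable spanner of bare steel, lying flat: 155 mm long, 12 mm thick at the head and the round handle end; shank 17 mm wide, 9 mm thick, x = -66 to +30 mm; head 40 mm wide, x = +30 to +77. About 0.16 kg. Origin: at mid length and mid thickness, 6 mm above what it lies on; x points to the jaws. Grip the shank at about x = +10 mm, near its balance.
- snapped_chisel: Chisel of the same make whose blade has snapped off short: only a jagged stub of 13 mm is left, 118 mm long in all. Same wooden eight-flat handle, 26 mm across flats, x = -59 to +31 mm. About 0.085 kg. Origin: on its long axis at mid length, 13 mm above what it lies on, on whichever flat; x points to the broken end. Grip at about x = -10 mm.
- chisel_tray: White plywood tray, open on top, fixed: 142 (x) by 192 (y) by 30 mm high, walls and bottom 6 mm (130 x 180 inside). Origin: centre of its underside, on the bench; y along its length, z up. It already holds one whole chisel, lying lengthwise along its -x side (x = -61 to -32 mm); from there to x = +65 mm it is empty: lay the new one at about x = +17 mm, so that the fingers fit.
- screwdriver_tray: White plywood tray, open on top, fixed: 142 (x) by 192 (y) by 30 mm high, walls and bottom 6 mm (130 x 180 inside). Origin: centre of its underside, on the bench; y along its length, z up. It already holds one screwdriver, lying lengthwise along its -x side (x = -61 to -32 mm); from there to x = +65 mm it is empty: lay the new one at about x = +17 mm, so that the fingers fit.
- spanner_tray: White plywood tray, open on top, fixed: 142 (x) by 192 (y) by 30 mm high, walls and bottom 6 mm (130 x 180 inside). Origin: centre of its underside, on the bench; y along its length, z up. It already holds one adjustable spanner, lying lengthwise along its -x side (x = -65 to -25 mm); from there to x = +65 mm it is empty: lay the new one at about x = +20 mm, so that the fingers fit.
- scrap_pan: Scrap pan of dark sheet steel, open on top, fixed: 142 (x) by 192 (y) by 47 mm high over its rolled rim, walls and bottom 3 mm (136 x 186 inside). Origin: centre of its underside, on the bench; y along its length, z up. A broken blade and a rusty bolt, under 20 mm high, lie along its -x side; x = -40 to +68 mm is empty.
Mind the look-alikes: they are no part of the job. What is shaped like the spanner but pink is not meant. Leave any orange look-alike of the snapped_chisel alone.

How it is judged:
At the end, for the whole second after the job is handed in: Chisel, screwdriver and spanner each flat on the bottom of their own tray (height within 5 mm, level within 0.12 rad), lengthwise (within 0.3 rad of its y axis, middle within 30 mm of its middle along y); the snapped chisel inside the scrap pan, below 40 mm; all released and at rest (x of chisel in the frame of chisel_tray between -0.062 and 0.062 m and y of chisel in the frame of chisel_tray between -0.03 and 0.03 m and z of chisel in the frame of chisel_tray between 0.014 and 0.024 m and angle between chisel's own x axis and vertical between 1.4508 and 1.6908 rad and angle between the x axis of chisel and the y axis of chisel_tray, either way round below 0.3 rad and linear speed of each of chisel, screwdriver, spanner, snapped_chisel below 0.02 m/s and x of screwdriver in the frame of screwdriver_tray between -0.062 and 0.062 m and y of screwdriver in the frame of screwdriver_tray between -0.03 and 0.03 m and z of screwdriver in the frame of screwdriver_tray between 0.014 and 0.024 m and angle between screwdriver's own x axis and vertical between 1.4508 and 1.6908 rad and angle between the x axis of screwdriver and the y axis of screwdriver_tray, either way round below 0.3 rad and x of spanner in the frame of spanner_tray between -0.062 and 0.062 m and y of spanner in the frame of spanner_tray between -0.03 and 0.03 m and z of spanner in the frame of spanner_tray between 0.007 and 0.017 m and angle between spanner's own x axis and vertical between 1.4508 and 1.6908 rad and angle between the x axis of spanner and the y axis of spanner_tray, either way round below 0.3 rad and x of snapped_chisel in the frame of scrap_pan between -0.066 and 0.066 m and y of snapped_chisel in the frame of scrap_pan between -0.085 and 0.085 m and z of snapped_chisel in the frame of scrap_pan between 0 and 0.04 m); the robot touches nothing.
It also fails if it takes over 99 s, if anything falls off the work surface, if the arm or the gripper's body presses on something with over 40 N, if the wrist force passes 120 N, or if a joint passes its speed limit or range.

## Working session

There is one attempt and no reset: what is moved stays moved. The work goes in short steps, Python scripts to look and compute and a shell command to move; the robot and the scene stay as the last step left them, time stands still between calls to the robot, and variables do not carry over. Pictures are saved under pics/ and viewed, at most 14 in all, crops included, and the job is handed in when it is done.

```bash
mkdir -p pics; ls
python3 - <<'E'
from bench import r, optics
import cv2
for n in("scene","top"):
    f=optics.grab_frame(n); cv2.imwrite(f"pics/{n}0.png",f["color"]); print(n,f["K"].tolist(),f["R"].tolist(),f["t"].tolist())
print(r.get_obs(), r.tcp_to_tips)
E
```

```text
pics
scene [[452.2505794100921, 0.0, 254.25502610738567], [0.0, 452.2505794100921, 185.81036517915936], [0.0, 0.0, 1.0]] [[-0.6366579304178586, 0.7711345040849397, -0.004272732816786976], [0.5313284069021955, 0.4346419960162506, -0.7271701721865279], [-0.5588889009944855, -0.4652288812065349, -0.6864439412191589]] [0.34725328729585697, -0.17360882927600965, 1.5534142723143296]
top [[490.3853197038115, 0.0, 250.02406027585968], [0.0, 490.3853197038115, 189.62117652687908], [0.0, 0.0, 1.0]] [[8.529471101744825e-05, -0.9999155078283414, 0.012998843379405075], [-0.9939050422500555, -0.0015177544146989456, -0.11022914048223442], [0.11023955603470006, -0.012910214015526372, -0.9938211945110375]] [-0.08573894962216334, 0.47242904189129376, 1.520815097209265]
{'clock': 0.1, 'joints': array([ 1.02889812,  0.47769055,  0.02233475,  1.55635447, -0.01150845,
        1.10928101, -0.08306602]), 'qvel': array([-0.00088271, -0.00316799, -0.0005026 , -0.00122289,  0.00112749,
       -0.00238263,  0.00041735]), 'tau': array([ 5.48013108e-03, -5.97758639e+01,  1.61391858e+00, -2.81953132e+01,
        1.27716290e-02,  5.04687967e-03,  4.42550444e-06]), 'tcp_pos': array([ 0.28349701, -0.61201135,  0.23843999]), 'orientation': array([-3.06645810e+00, -6.75834231e-01,  7.01478801e-04]), 'contact_force': array([-0.05036739, -0.34149118,  0.36760807]), 'moment': array([ 0.03134029,  0.01589293, -0.01167822]), 'gripper_force': 0.0, 'grip_width': 0.08540077823609046} 0.008
```

View pics/top0.png

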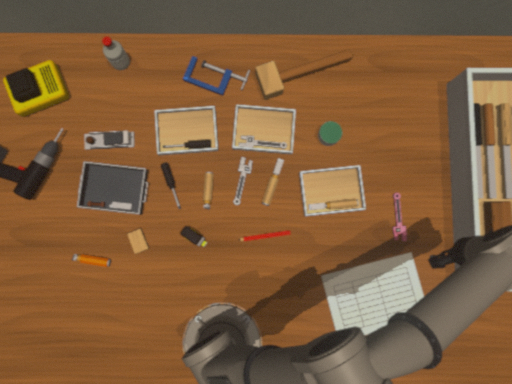

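View pics/scene0.png

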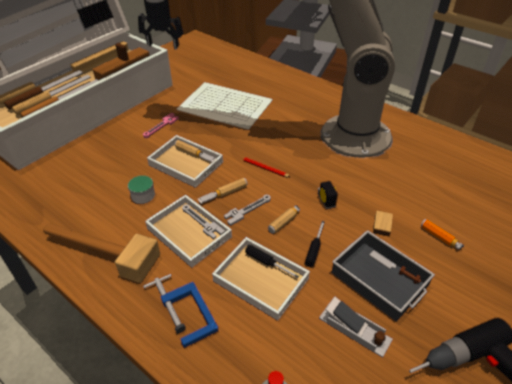

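Seen in the top view:
- **Loose tools:** black screwdriver (170,185), short wooden snapped chisel (208,190), steel spanner (243,180), whole chisel (273,183).
- **Trays:** screwdriver tray (185,130), spanner tray (264,128), chisel tray (333,190), scrap pan (113,188).
- **Could be mistaken for them:** pink spanner (399,215), orange snapped look-alike (92,260), and the tools already in trays: screwdriver (195,145), spanner (262,141), chisel (333,204).

I choose the four loose tools between the trays and will check them in close crops.

Run:
```python
import cv2,numpy as np
im=cv2.imread("pics/top0.png")
def crop(u0,u1,v0,v1,s=5):
    c=cv2.resize(im[v0:v1,u0:u1],None,fx=s,fy=s,interpolation=cv2.INTER_CUBIC)
    for u in range(-(-u0//10)*10,u1,10):
        cv2.line(c,((u-u0)*s+2,0),((u-u0)*s+2,6),(0,255,0),1); cv2.putText(c,str(u),((u-u0)*s-8,16),0,.33,(0,255,0))
    for v in range(-(-v0//10)*10,v1,10):
        cv2.line(c,(0,(v-v0)*s+2),(6,(v-v0)*s+2),(0,255,0),1); cv2.putText(c,str(v),(8,(v-v0)*s+5),0,.33,(0,255,0))
    return c
cv2.imwrite("pics/cA.png",crop(150,300,100,216))
cv2.imwrite("pics/cB.png",np.hstack([crop(74,153,155,220),crop(295,371,155,220)]))
```

```text
(no output)
```

View pics/cA.png

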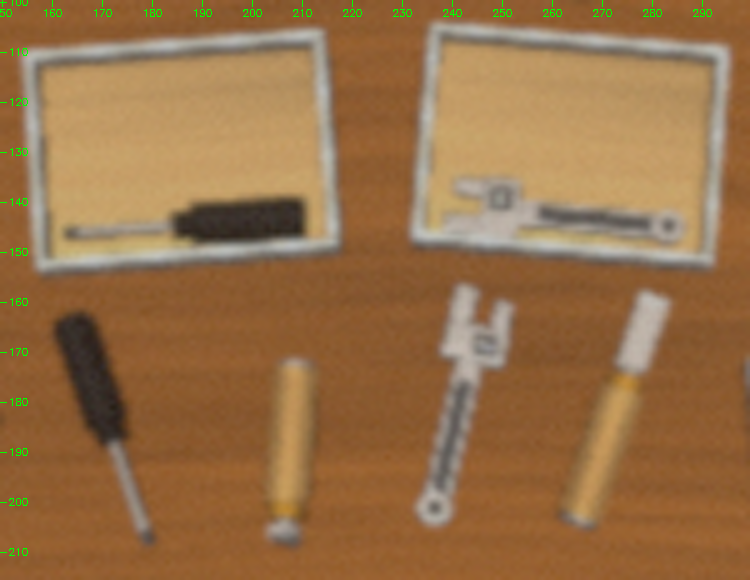

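View pics/cB.png

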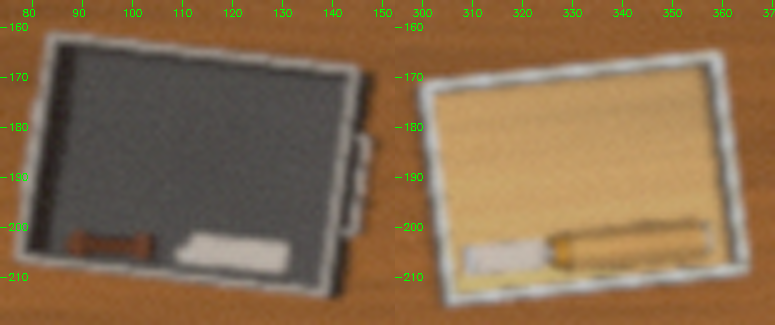

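The crops confirm the four loose tools: the snapped one has the stub end at (207,208), and the spanner is plain steel. Next I fit the tray and tool poses.

```bash
cat > h.py <<'E'
import numpy as np, json, sys
from scipy.spatial.transform import Rotation as Ro
from bench import r, optics
def ray(f,uv,z):
    d=f["R"].T@np.linalg.solve(f["K"],[*uv,1]); c=-f["R"].T@f["t"]
    return c+d*(z-c[2])/d[2]
def go(x,y,z,yaw):
    "rows needed to bring the TCP there, pointing down, tool x along +-yaw (rad)"
    o=r.get_obs(); R0=Ro.from_rotvec(o["orientation"]); s=R0.inv().apply(np.array([x,y,z])-o["tcp_pos"])/.025
    for k in (0,np.pi):
        Rt=Ro.from_euler("z",yaw+k)*Ro.from_euler("x",np.pi)
        rv=np.degrees((R0.inv()*Rt).as_rotvec())/8
        if np.linalg.norm(rv)<11.3: print("shift",s.round(2),"turn",rv.round(2))
    print("at",o["tcp_pos"].round(4),"q",o["joints"].round(2),"w",round(o["grip_width"],4),"gf",round(float(o["gripper_force"]),1),"F",o["contact_force"].round(1),"t",o["clock"],"tips",r.tcp_to_tips)
E
python3 - <<'E'
from h import *
f=optics.grab_frame("top"); P={}
A=lambda X,Y:(150+X/5-.4,100+Y/5-.4); B=lambda X,Y:(74+X/5-.4,155+Y/5-.4); C=lambda X,Y:(295+(X-395)/5-.4,155+Y/5-.4)
tr={"screwdriver_tray":(A,.03,[(22,52),(325,28),(341,248),(38,272)]),"spanner_tray":(A,.03,[(430,22),(730,47),(713,267),(411,243)]),
"scrap_pan":(B,.047,[(48,33),(360,68),(332,298),(14,262)]),"chisel_tray":(C,.03,[(418,83),(720,52),(748,272),(446,306)])}
for n,(g,z,c) in tr.items():
    p=np.array([ray(f,g(*q),z) for q in c])[:,:2]; m=p.mean(0)
    yv=(p[0]+p[3]-p[1]-p[2])/2; xv=(p[0]+p[1]-p[2]-p[3])/2   # image left=+y, image up=+x
    yaw=np.arctan2(-yv[0],yv[1]); print(n,m.round(4),"size",np.linalg.norm(xv).round(4),np.linalg.norm(yv).round(4),"yaw",yaw.round(3),"xyaw",np.arctan2(xv[1],xv[0]).round(3)); P[n]=[*m,yaw]
tl={"screwdriver":(.013,(72,315),(149,541)),"snapped_chisel":(.013,(296,361),(286,544)),"spanner":(.006,(433,524),(484,293)),"chisel":(.013,(580,524),(655,292))}
gx=dict(screwdriver=-.03,snapped_chisel=-.01,spanner=.01,chisel=-.015)
for n,(z,a,b) in tl.items():
    a,b=ray(f,A(*a),z)[:2],ray(f,A(*b),z)[:2]; m=(a+b)/2; d=b-a; L=np.linalg.norm(d)
    yaw=np.arctan2(d[1],d[0]); g=m+gx[n]*d/L; print(n,m.round(4),"len",L.round(4),"yaw",yaw.round(3),"grip",g.round(4),"reach",np.hypot(*g).round(3)); P[n]=[*g,yaw]
json.dump(P,open("P.json","w"))
go(P["chisel"][0],P["chisel"][1],.15,P["chisel"][2])
E
```

```text
screwdriver_tray [0.6646 0.119 ] size 0.1435 0.1933 yaw 0.084 xyaw 0.085
spanner_tray [ 0.6688 -0.1294] size 0.1442 0.1929 yaw -0.08 xyaw -0.083
scrap_pan [0.4761 0.3455] size 0.1442 0.1967 yaw -0.111 xyaw -0.102
chisel_tray [ 0.4709 -0.3447] size 0.1414 0.1925 yaw 0.109 xyaw 0.107
screwdriver [0.4881 0.1637] len 0.1536 yaw -2.8 grip [0.5164 0.1738] reach 0.545
snapped_chisel [0.4725 0.0487] len 0.1172 yaw 3.097 grip [0.4825 0.0483] reach 0.485
spanner [ 0.502  -0.0578] len 0.1527 yaw -0.214 grip [ 0.5117 -0.0599] reach 0.515
chisel [ 0.5016 -0.1593] len 0.1571 yaw -0.315 grip [ 0.4873 -0.1547] reach 0.511
shift [ 15.09 -13.17   3.56] turn [-0.01  0.    5.36]
at [ 0.2835 -0.6121  0.2385] q [ 1.03  0.48  0.02  1.56 -0.01  1.11 -0.08] w 0.0853 gf 0.0 F [ 0.7 -0.4  0.1] t 0.15 tips 0.008
```

```bash
python3 -m creep '{"rows":[[15.1,-13.2,2,0,0,5.36,45],[15.1,-13.2,2,0,0,5.36,45],[15.1,-13.2,2,0,0,5.36,45],[15.1,-13.2,2,0,0,5.36,45],[15.1,-13.2,3.5,0,0,5.36,45],[15.1,-13.2,3.5,0,0,5.36,45],[15.1,-13.2,3.5,0,0,5.36,45],[15.1,-13.2,3.5,0,0,5.36,45],[15.1,-13.2,3.5,0,0,5.36,45],[15.1,-13.2,3.5,0,0,5.36,45]]}' 60
python3 -c "
from h import *
P=json.load(open('P.json'));x,y,a=P['chisel'];go(x,y,.012,a)"
```

```text
clock: 1.4
tcp_pos: [0.4876, -0.1536, 0.1515]
orientation: [-3.103, 0.489, 0.001]
contact_force: [-0.9, -1.5, -0.0]
grip_width: 0.0448
gripper_force: 0.0
shift [0.01 0.04 5.58] turn [0.   0.01 0.02]
at [ 0.4876 -0.1536  0.1515] q [ 0.22  0.32 -0.04  2.02  0.02  0.8  -1.72] w 0.0448 gf 0.0 F [-0.9 -1.5 -0. ] t 1.4 tips 0.008
```

```bash
python3 -m creep '{"rows":[[0,0,2.5,0,0,0,45],[0,0,4,0,0,0,45],[0,0,5,0,0,0,45],[0,0,5.5,0,0,0,45],[0,0,5.55,0,0,0,45],[0,0,5.55,0,0,0,0],[0,0,5.55,0,0,0,0],[0,0,5.55,0,0,0,0],[0,0,5.55,0,0,0,0],[0,0,5.55,0,0,0,0]]}' 60
```

```text
clock: 2.65
tcp_pos: [0.4884, -0.155, 0.0143]
orientation: [3.102, -0.493, 0.003]
contact_force: [-2.1, -0.8, 7.2]
grip_width: 0.0247
gripper_force: 59.7
```

```bash
cat >> h.py <<'E'
P=json.load(open('P.json')); GX=dict(screwdriver=-.03,snapped_chisel=-.01,spanner=.01,chisel=-.015)
def pick(n,z): x,y,a=P[n]; go(x,y,z,a)
def place(n,tray,tx,z,sgn):
    x,y,a=P[tray]; d=a+sgn*np.pi/2
    px=x+tx*np.cos(a)+GX[n]*np.cos(d); py=y+tx*np.sin(a)+GX[n]*np.sin(d); print("tgt",px.round(4),py.round(4),d); go(px,py,z,d)
E
python3 -m creep '{"rows":[[0,0,-2,0,0,0,0],[0,0,-4,0,0,0,0],[0,0,-4,0,0,0,0],[0,0,-4,0,0,0,0]]}'
python3 -c "
from h import *
place('chisel','chisel_tray',.017,.0215,-1)"
```

```text
clock: 3.15
tcp_pos: [0.4872, -0.1543, 0.1129]
orientation: [3.103, -0.492, -0.0]
contact_force: [-0.3, -0.1, -1.8]
grip_width: 0.0245
gripper_force: 59.6
tgt 0.4862 -0.328 -1.4619569571152429
shift [2.11 6.62 3.66] turn [0.   0.   8.22]
at [ 0.4872 -0.1543  0.1129] q [ 0.22  0.38 -0.04  2.05  0.02  0.71 -1.72] w 0.0245 gf 59.6 F [-0.3 -0.1 -1.8] t 3.15 tips 0.008
```

```bash
python3 -m creep '{"rows":[[2.1,6.6,0,0,0,8.2,0],[2.1,6.6,0,0,0,8.2,0],[2.1,6.6,0,0,0,8.2,0],[2.1,6.6,0,0,0,8.2,0],[2.1,6.6,0,0,0,8.2,0],[2.1,6.6,0,0,0,8.2,0],[2.1,6.6,0,0,0,8.2,0],[2.1,6.6,0,0,0,8.2,0]]}'
python3 -c "
from h import *
place('chisel','chisel_tray',.017,.0215,-1)
import cv2
a=optics.grab_frame('top')['color'][120:260,265:405];b=optics.grab_frame('scene')['color'][110:230,110:290]
cv2.imwrite('pics/p1.png',np.hstack([cv2.resize(a,(400,400)),cv2.resize(b,(400,400))]))"
```

```text
clock: 4.15
tcp_pos: [0.4859, -0.3271, 0.1121]
orientation: [2.345, -2.09, -0.003]
contact_force: [-0.3, -0.5, -1.4]
grip_width: 0.0243
gripper_force: 59.5
tgt 0.4862 -0.328 -1.4619569571152429
shift [ 0.04 -0.01  3.62] turn [0.01 0.01 0.04]
at [ 0.4859 -0.3271  0.1121] q [ 0.27  0.49  0.28  1.9  -0.19  0.78 -2.37] w 0.0243 gf 59.5 F [-0.3 -0.5 -1.4] t 4.15 tips 0.008
```

View pics/p1.png

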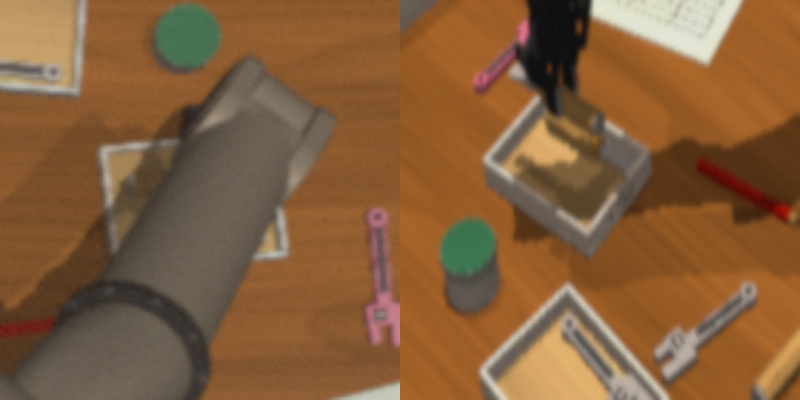

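The chisel is held over the chisel tray, in the right half of the picture around (575,120), aligned with the tray. Now I lower it.

```bash
python3 -m creep '{"rows":[[0,0,1.5,0,0,0,0],[0,0,2.7,0,0,0,0],[0,0,3.3,0,0,0,0],[0,0,3.6,0,0,0,0],[0,0,3.6,0,0,0,0]]}'
python3 -m creep '{"rows":[[0,0,0,0,0,0,45],[0,0,0,0,0,0,45],[0,0,0,0,0,0,45],[0,0,0,0,0,0,45],[0,0,-2,0,0,0,45],[0,0,-4,0,0,0,45],[0,0,-5,0,0,0,45],[0,0,-5,0,0,0,45]]}'
python3 -c "
from h import *
pick('spanner',.011)"
```

```text
clock: 4.88
tcp_pos: [0.4866, -0.3277, 0.0233]
orientation: [-2.342, 2.094, -0.0]
contact_force: [0.5, -1.2, -1.4]
grip_width: 0.0245
gripper_force: 59.5
clock: 5.88
tcp_pos: [0.4877, -0.3283, 0.1503]
orientation: [-2.34, 2.094, -0.007]
contact_force: [0.1, 0.3, 0.4]
grip_width: 0.045
gripper_force: 0.0
shift [-10.58  -2.13   5.56] turn [-0.01 -0.03 -8.92]
at [ 0.4877 -0.3283  0.1503] q [ 0.26  0.44  0.3   1.87 -0.17  0.85 -2.39] w 0.045 gf 0.0 F [0.1 0.3 0.4] t 5.875 tips 0.008
```

```bash
python3 -m creep '{"rows":[[-10.6,-2.1,0,0,0,-8.9,40],[-10.6,-2.1,0,0,0,-8.9,40],[-10.6,-2.1,0,0,0,-8.9,40],[-10.6,-2.1,0,0,0,-8.9,40],[-10.6,-2.1,0,0,0,-8.9,40],[-10.6,-2.1,0,0,0,-8.9,40],[-10.6,-2.1,0,0,0,-8.9,40],[-10.6,-2.1,0,0,0,-8.9,40],[-10.6,-2.1,0,0,0,-8.9,40]]}'
python3 -c "
from h import *
pick('spanner',.011)
import cv2
a=optics.grab_frame('top')['color'][120:260,210:350];b=optics.grab_frame('scene')['color'][110:240,130:310]
cv2.imwrite('pics/p2.png',np.hstack([cv2.resize(a,(400,400)),cv2.resize(b,(400,400))]))"
```

```text
clock: 7.0
tcp_pos: [0.5087, -0.0584, 0.1474]
orientation: [3.123, -0.344, -0.002]
contact_force: [0.1, 0.4, 0.8]
grip_width: 0.0401
gripper_force: 0.0
shift [0.14 0.03 5.45] turn [ 0.    0.01 -0.04]
at [ 0.5087 -0.0584  0.1474] q [ 0.03  0.33 -0.04  2.03  0.02  0.79 -1.82] w 0.0401 gf 0.0 F [0.1 0.4 0.8] t 7.0 tips 0.008
```

View pics/p2.png

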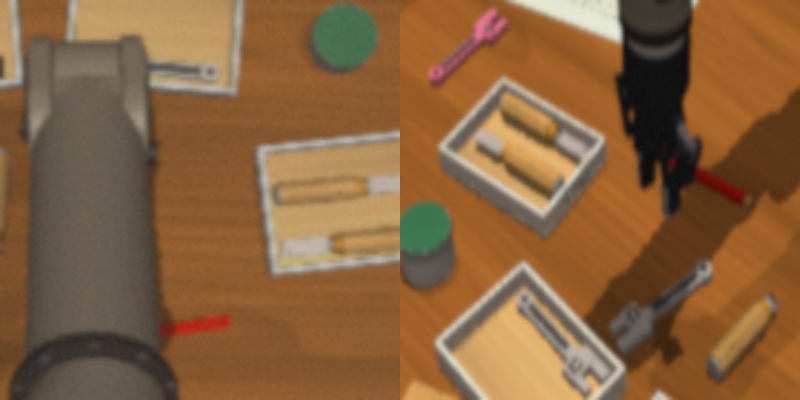

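The new chisel lies lengthwise in its tray, at left-half (320,190). The gripper stands over the spanner shank, so I grasp it.

```bash
python3 -m creep '{"rows":[[0.1,0,2.5,0,0,0,40],[0.1,0,4,0,0,0,40],[0.1,0,5,0,0,0,40],[0.1,0,5.4,0,0,0,40],[0.1,0,5.4,0,0,0,0],[0.1,0,5.4,0,0,0,0],[0.1,0,5.4,0,0,0,0],[0.1,0,5.4,0,0,0,0],[0.1,0,5.4,0,0,0,0]]}' 60
python3 -m creep '{"rows":[[0,0,-2,0,0,0,0],[0,0,-4,0,0,0,0],[0,0,-4,0,0,0,0],[0,0,-4,0,0,0,0]]}'
python3 -c "
from h import *
place('spanner','spanner_tray',.02,.02,-1)
place('spanner','spanner_tray',.02,.02,1)"
```

```text
clock: 8.22
tcp_pos: [0.5121, -0.0589, 0.0137]
orientation: [-3.123, 0.34, -0.002]
contact_force: [-1.0, -0.3, 5.5]
grip_width: 0.0143
gripper_force: 59.5
clock: 8.72
tcp_pos: [0.511, -0.0589, 0.1126]
orientation: [3.123, -0.34, -0.001]
contact_force: [0.6, 0.0, -2.7]
grip_width: 0.0145
gripper_force: 59.2
tgt 0.688 -0.1409 -1.6504816481512614
shift [7.62 1.68 3.7 ] turn [ 0.    0.   10.27]
at [ 0.511  -0.0589  0.1126] q [ 0.03  0.38 -0.04  2.05  0.03  0.71 -1.82] w 0.0145 gf 59.2 F [ 0.6  0.  -2.7] t 8.725 tips 0.008
tgt 0.6896 -0.121 1.4911110054385317
shift [7.51 0.89 3.7 ] turn [ 0.    0.   10.27]
at [ 0.511  -0.0589  0.1126] q [ 0.03  0.38 -0.04  2.05  0.03  0.71 -1.82] w 0.0145 gf 59.2 F [ 0.6  0.  -2.7] t 8.725 tips 0.008
```

Turning the other way (tool z −12.2 units, jaws toward tray +y) keeps joint 7 in range, so I use that placing.

```bash
python3 -m creep '{"rows":[[7.5,0.9,0,0,0,-2,0],[7.5,0.9,0,0,0,-4,0],[7.5,0.9,0,0,0,-6,0],[7.5,0.9,0,0,0,-8,0],[7.5,0.9,0,0,0,-9.5,0],[7.5,0.9,0,0,0,-11,0],[7.5,0.9,0,0,0,-12.2,0],[7.5,0.9,0,0,0,-12.2,0],[7.5,0.9,0,0,0,-12.2,0],[7.5,0.9,0,0,0,-12.2,0]]}'
python3 -c "
from h import *
place('spanner','spanner_tray',.02,.0205,1)"
```

```text
clock: 9.98
tcp_pos: [0.6885, -0.1212, 0.1104]
orientation: [-2.311, -2.122, 0.003]
contact_force: [0.7, -0.5, -1.9]
grip_width: 0.0144
gripper_force: 59.3
tgt 0.6896 -0.121 1.4911110054385317
shift [0.01 0.06 3.6 ] turn [-0.03 -0.01 -0.04]
at [ 0.6885 -0.1212  0.1104] q [ 0.37  0.68 -0.42  1.57  0.32  0.97 -0.24] w 0.0144 gf 59.3 F [ 0.7 -0.5 -1.9] t 9.975 tips 0.008
```

```bash
python3 -m creep '{"rows":[[0,0,1.5,0,0,0,0],[0,0,2.7,0,0,0,0],[0,0,3.3,0,0,0,0],[0,0,3.65,0,0,0,0],[0,0,3.65,0,0,0,0]]}'
python3 -m creep '{"rows":[[0,0,0,0,0,0,38],[0,0,0,0,0,0,38],[0,0,0,0,0,0,38],[0,0,0,0,0,0,38],[0,0,-2,0,0,0,38],[0,0,-4,0,0,0,38],[0,0,-5,0,0,0,45],[0,0,-5,0,0,0,45]]}'
python3 -c "
from h import *
pick('screwdriver',.012)"
```

```text
clock: 10.6
tcp_pos: [0.69, -0.1211, 0.0217]
orientation: [-2.314, -2.125, 0.0]
contact_force: [-0.0, -0.1, -2.4]
grip_width: 0.0143
gripper_force: 59.3
clock: 11.6
tcp_pos: [0.6915, -0.1212, 0.1497]
orientation: [2.31, 2.123, 0.005]
contact_force: [0.6, -0.8, 0.0]
grip_width: 0.0452
gripper_force: 0.0
shift [11.17 -8.    5.46] turn [ 0.03 -0.02  8.2 ]
at [ 0.6915 -0.1212  0.1497] q [ 0.37  0.64 -0.43  1.54  0.3   1.02 -0.22] w 0.0452 gf 0.0 F [ 0.6 -0.8  0. ] t 11.6 tips 0.008
```

```bash
python3 -m creep '{"rows":[[11.2,-8,0,0,0,8.2,45],[11.2,-8,0,0,0,8.2,45],[11.2,-8,0,0,0,8.2,45],[11.2,-8,0,0,0,8.2,45],[11.2,-8,0,0,0,8.2,45],[11.2,-8,0,0,0,8.2,45],[11.2,-8,0,0,0,8.2,45],[11.2,-8,0,0,0,8.2,45],[11.2,-8,0,0,0,8.2,45],[11.2,-8,0,0,0,8.2,45]]}'
python3 -c "
from h import *
pick('screwdriver',.012)
import cv2
a=optics.grab_frame('top')['color'][90:230,180:320];b=optics.grab_frame('scene')['color'][170:300,150:350]
cv2.imwrite('pics/p3.png',np.hstack([cv2.resize(a,(400,400)),cv2.resize(b,(400,400))]))"
```

```text
clock: 12.85
tcp_pos: [0.5146, 0.1734, 0.1466]
orientation: [3.096, 0.532, -0.0]
contact_force: [0.4, -0.2, -0.9]
grip_width: 0.0451
gripper_force: 0.0
shift [0.07 0.01 5.38] turn [ 0.    0.   -0.01]
at [0.5146 0.1734 0.1466] q [-0.22  0.39 -0.27  1.94  0.14  0.83 -1.8 ] w 0.0451 gf 0.0 F [ 0.4 -0.2 -0.9] t 12.85 tips 0.008
```

View pics/p3.png

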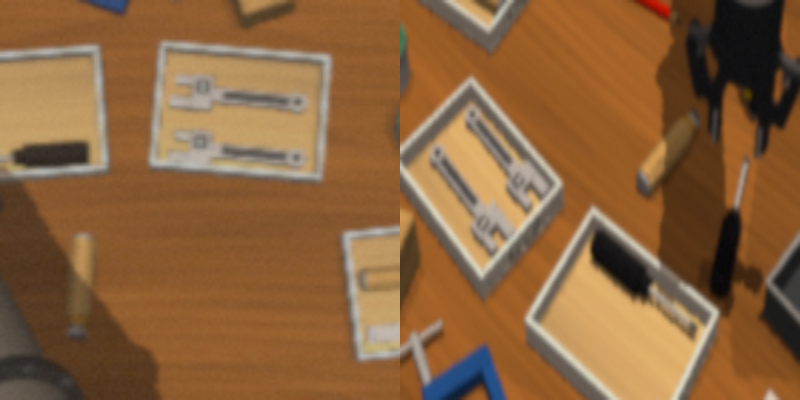

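The spanner lies parallel to its tray-mate, at left-half (240,95). Next, the screwdriver.

```bash
python3 -m creep '{"rows":[[0.1,0,2.5,0,0,0,45],[0.1,0,4,0,0,0,45],[0.1,0,5,0,0,0,45],[0.1,0,5.35,0,0,0,45],[0.1,0,5.35,0,0,0,0],[0.1,0,5.35,0,0,0,0],[0.1,0,5.35,0,0,0,0],[0.1,0,5.35,0,0,0,0],[0.1,0,5.35,0,0,0,0]]}' 60
python3 -m creep '{"rows":[[0,0,-2,0,0,0,0],[0,0,-4,0,0,0,0],[0,0,-4,0,0,0,0],[0,0,-4,0,0,0,0]]}'
python3 -c "
from h import *
place('screwdriver','screwdriver_tray',.017,.0215,-1)
place('screwdriver','screwdriver_tray',.017,.0215,1)"
```

```text
clock: 14.08
tcp_pos: [0.5169, 0.1756, 0.0135]
orientation: [-3.096, -0.534, -0.001]
contact_force: [0.5, 0.1, 3.3]
grip_width: 0.0239
gripper_force: 61.1
clock: 14.58
tcp_pos: [0.5161, 0.1751, 0.1127]
orientation: [3.096, 0.534, -0.001]
contact_force: [0.0, -0.2, -1.4]
grip_width: 0.0241
gripper_force: 60.8
tgt 0.679 0.1503 -1.4868057642465233
shift [5.81 3.12 3.64] turn [-0.    0.   -9.41]
at [0.5161 0.1751 0.1127] q [-0.23  0.44 -0.27  1.96  0.16  0.76 -1.82] w 0.0241 gf 60.8 F [ 0.  -0.2 -1.4] t 14.575 tips 0.008
tgt 0.6841 0.0905 1.6547868893432698
shift [5.2  5.44 3.64] turn [-0.    0.   -9.41]
at [0.5161 0.1751 0.1127] q [-0.23  0.44 -0.27  1.96  0.16  0.76 -1.82] w 0.0241 gf 60.8 F [ 0.  -0.2 -1.4] t 14.575 tips 0.008
```

```bash
python3 -m creep '{"rows":[[5.8,3.1,0,0,0,-2,0],[5.8,3.1,0,0,0,-4,0],[5.8,3.1,0,0,0,-6,0],[5.8,3.1,0,0,0,-8,0],[5.8,3.1,0,0,0,-9.4,0],[5.8,3.1,0,0,0,-9.4,0],[5.8,3.1,0,0,0,-9.4,0],[5.8,3.1,0,0,0,-9.4,0]]}'
python3 -c "
from h import *
place('screwdriver','screwdriver_tray',.017,.0205,-1)"
```

```text
clock: 15.58
tcp_pos: [0.6779, 0.1506, 0.1106]
orientation: [-2.127, -2.308, 0.004]
contact_force: [-0.4, 0.1, -0.7]
grip_width: 0.0244
gripper_force: 60.8
tgt 0.679 0.1503 -1.4868057642465233
shift [-0.02  0.06  3.6 ] turn [-0.03 -0.   -0.02]
at [0.6779 0.1506 0.1106] q [ 0.05  0.7  -0.53  1.57  0.4   0.98 -0.53] w 0.0244 gf 60.8 F [-0.4  0.1 -0.7] t 15.575 tips 0.008
```

```bash
python3 -m creep '{"rows":[[0,0,1.5,0,0,0,0],[0,0,2.7,0,0,0,0],[0,0,3.3,0,0,0,0],[0,0,3.65,0,0,0,0],[0,0,3.65,0,0,0,0]]}'
python3 -m creep '{"rows":[[0,0,0,0,0,0,45],[0,0,0,0,0,0,45],[0,0,0,0,0,0,45],[0,0,0,0,0,0,45],[0,0,-2,0,0,0,45],[0,0,-4,0,0,0,45],[0,0,-5,0,0,0,45],[0,0,-5,0,0,0,45]]}'
python3 -c "
from h import *
pick('snapped_chisel',.012)"
```

```text
clock: 16.2
tcp_pos: [0.6791, 0.1512, 0.0217]
orientation: [-2.128, -2.311, 0.0]
contact_force: [0.5, 0.4, -1.2]
grip_width: 0.0245
gripper_force: 60.8
clock: 17.2
tcp_pos: [0.6806, 0.1516, 0.1496]
orientation: [2.125, 2.31, 0.006]
contact_force: [-0.7, 1.0, -0.3]
grip_width: 0.0453
gripper_force: 0.0
shift [-3.47 -8.26  5.46] turn [  0.03   0.02 -10.34]
at [0.6806 0.1516 0.1496] q [ 0.06  0.66 -0.55  1.55  0.38  1.04 -0.51] w 0.0453 gf 0.0 F [-0.7  1.  -0.3] t 17.2 tips 0.008
```

```bash
python3 -m creep '{"rows":[[-3.5,-8.3,0,0,0,-2,45],[-3.5,-8.3,0,0,0,-4,45],[-3.5,-8.3,0,0,0,-6,45],[-3.5,-8.3,0,0,0,-8,45],[-3.5,-8.3,0,0,0,-10.3,45],[-3.5,-8.3,0,0,0,-10.3,45],[-3.5,-8.3,0,0,0,-10.3,45],[-3.5,-8.3,0,0,0,-10.3,45],[-3.5,-8.3,0,0,0,-10.3,45]]}'
python3 -c "
from h import *
pick('snapped_chisel',.012)
import cv2
a=optics.grab_frame('top')['color'][90:230,90:230];b=optics.grab_frame('scene')['color'][170:310,200:400]
cv2.imwrite('pics/p4.png',np.hstack([cv2.resize(a,(400,400)),cv2.resize(b,(400,400))]))"
```

```text
clock: 18.32
tcp_pos: [0.4788, 0.0463, 0.1458]
orientation: [-0.08, -3.139, -0.001]
contact_force: [0.0, 0.2, -0.0]
grip_width: 0.0451
gripper_force: 0.0
shift [-0.15  0.08  5.35] turn [ 0.   -0.01 -0.04]
at [0.4788 0.0463 0.1458] q [ 0.57  0.45 -0.97  2.05  0.48  0.89  0.86] w 0.0451 gf 0.0 F [ 0.   0.2 -0. ] t 18.325 tips 0.008
```

View pics/p4.png

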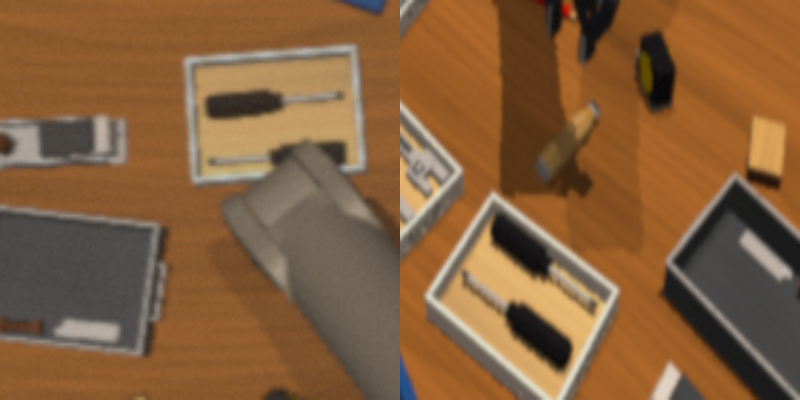

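The screwdriver is in its tray, at left-half (275,100). Next, the snapped chisel.

```bash
python3 -m creep '{"rows":[[-0.15,0.1,2.5,0,0,0,45],[-0.15,0.1,4,0,0,0,45],[-0.15,0.1,5,0,0,0,45],[-0.15,0.1,5.35,0,0,0,45],[-0.15,0.1,5.35,0,0,0,0],[-0.15,0.1,5.35,0,0,0,0],[-0.15,0.1,5.35,0,0,0,0],[-0.15,0.1,5.35,0,0,0,0],[-0.15,0.1,5.35,0,0,0,0]]}' 60
python3 -m creep '{"rows":[[0,0,-2,0,0,0,0],[0,0,-4,0,0,0,0],[0,0,-5,0,0,0,0],[0,0,-5,0,0,0,0]]}'
python3 -c "
from h import *
place('snapped_chisel','scrap_pan',.014,.02,1)"
```

```text
clock: 19.55
tcp_pos: [0.4838, 0.0488, 0.0135]
orientation: [0.078, 3.14, -0.0]
contact_force: [-2.3, -0.4, 4.0]
grip_width: 0.0243
gripper_force: 60.3
clock: 20.05
tcp_pos: [0.4847, 0.049, 0.1398]
orientation: [0.078, 3.137, -0.0]
contact_force: [-0.2, 0.1, -1.6]
grip_width: 0.0242
gripper_force: 59.8
tgt 0.4889 0.334 1.4593968942010298
shift [ 0.42 11.39  4.79] turn [ -0.02   0.02 -10.81]
at [0.4847 0.049  0.1398] q [ 0.55  0.46 -0.95  2.04  0.5   0.88  0.84] w 0.0242 gf 59.8 F [-0.2  0.1 -1.6] t 20.05 tips 0.008
```

```bash
python3 -m creep '{"rows":[[0.4,11.4,0,0,0,2,0],[0.4,11.4,0,0,0,4,0],[0.4,11.4,0,0,0,6,0],[0.4,11.4,0,0,0,8,0],[0.4,11.4,0,0,0,10,0],[0.4,11.4,0,0,0,11.7,0],[0.4,11.4,0,0,0,11.7,0],[0.4,11.4,0,0,0,11.7,0],[0.4,11.4,0,0,0,11.7,0],[0.4,11.4,0,0,0,11.7,0]]}'
python3 -c "
from h import *
place('snapped_chisel','scrap_pan',.014,.02,1)"
```

```text
clock: 21.3
tcp_pos: [0.4869, 0.3335, 0.1367]
orientation: [2.34, 2.095, -0.004]
contact_force: [0.6, -0.4, -1.3]
grip_width: 0.0245
gripper_force: 59.8
tgt 0.4889 0.334 1.4593968942010298
shift [0.04 0.08 4.67] turn [-0.01  0.01  0.01]
at [0.4869 0.3335 0.1367] q [-0.3   0.51 -0.54  1.82  0.33  0.9  -1.1 ] w 0.0245 gf 59.8 F [ 0.6 -0.4 -1.3] t 21.3 tips 0.008
```

```bash
python3 -m creep '{"rows":[[0,0,1.5,0,0,0,0],[0,0,3,0,0,0,0],[0,0,4,0,0,0,0],[0,0,4.6,0,0,0,0],[0,0,4.6,0,0,0,0]]}'
python3 -m creep '{"rows":[[0,0,0,0,0,0,45],[0,0,0,0,0,0,45],[0,0,0,0,0,0,45],[0,0,0,0,0,0,45],[0,0,-2,0,0,0,45],[0,0,-4,0,0,0,45],[0,0,-6,0,0,0,45],[0,0,-7,0,0,0,45],[0,0,-7,0,0,0,45]]}'
python3 -m creep '{"rows":[[-4,-4,0,0,0,0,45],[-4,-8,0,0,0,0,45],[-4,-10,0,0,0,0,45],[-4,-10,0,0,0,0,45],[-4,-10,0,0,0,0,45],[-4,-10,0,0,0,0,45],[-4,-10,0,0,0,0,45],[-4,-10,0,0,0,0,45]]}'
python3 -c "
from h import *
import cv2
a=optics.grab_frame('top')['color'][90:230,70:380];b=optics.grab_frame('scene')['color'][130:320,140:440]
cv2.imwrite('pics/p5.png',np.vstack([cv2.resize(a,(560,253)),cv2.resize(b,(540,342),)[:, :] if 0 else cv2.resize(b,(560,345))]))"
```

```text
clock: 21.92
tcp_pos: [0.4868, 0.3335, 0.0219]
orientation: [-2.341, -2.095, 0.004]
contact_force: [-0.5, 0.7, -0.1]
grip_width: 0.0246
gripper_force: 59.8
clock: 23.05
tcp_pos: [0.4885, 0.3349, 0.2004]
orientation: [2.342, 2.093, 0.007]
contact_force: [0.2, -0.0, 0.0]
grip_width: 0.0451
gripper_force: 0.0
clock: 24.05
tcp_pos: [0.2288, 0.2628, 0.1978]
orientation: [-2.343, -2.091, 0.001]
contact_force: [-0.6, 0.1, 0.5]
grip_width: 0.045
gripper_force: 0.0
```

View pics/p5.png

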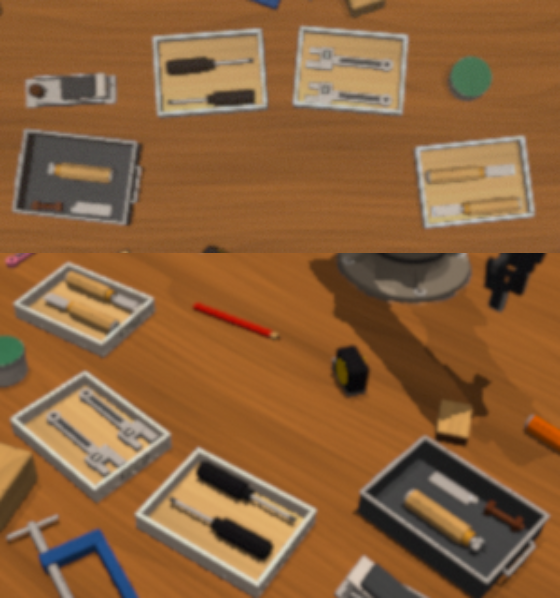

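All four tools are in place: chisel (470,173), spanner (350,60), screwdriver (210,65) and snapped chisel in the pan (80,172). The gripper is clear of everything, so I hand in.

```bash
python3 -c "
from bench import r
print(r.hand_in())"
```

```text
the job is handed in; nothing more can be done
None
```

I handed the job in at about 24 s: the final pictures show the chisel, screwdriver and spanner each lying lengthwise beside its match in its own tray and the snapped chisel in the scrap pan, but the hand-in returned no verdict.

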